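# Rotate flask, reagent bottle and weighing jar between balance, stirrer and tray

### The job

The flask has been weighed and is to be stirred next, so put the stoppered conical flask on the stirrer, the squat jar on the balance pan, and the capped bottle in the spill tray, each standing upright in the middle of its place. Every one of these places is taken at the moment, so stand one thing on the empty tile and let go of it while you move the others; nothing is left on the tile at the end. Do not tip any of the three over, and leave the two vials and the spatula where they are.

Things in the scene. Friction and masses are not known exactly. Their poses are not given: they have to be found in the camera images.
- flask: stoppered conical flask, clear glass, about 120 g: base 64 mm across, tapering from 8 mm up to a straight neck 34 mm across that runs from 70 to 104 mm above the base; a dark rubber stopper 31 mm across on top, total height 118 mm. Grasp by the neck. Origin: centre of its underside, z up. It starts on the balance pan and belongs on the stirrer.
- bottle: capped reagent bottle, amber glass with a blank pale label, about 220 g: body 56 mm across up to 66 mm, shoulder to a 30 mm neck, then a round white cap 36 mm across from 86 mm to the top at 116 mm. Grasp by the cap. Origin: centre of its underside, z up. It starts on the stirrer and belongs in the spill tray.
- jar: squat round weighing jar, white plastic, about 90 g: 50 mm across up to 42 mm, and a white screw lid 52 mm across from 42 mm to the top at 55 mm. Grasp across the jar. Origin: centre of its underside, z up. It starts in the spill tray and belongs on the balance pan.
- balance: low white laboratory balance fixed on the bench, housing 212 x 140 x 44 mm, with a round steel pan 110 mm across and 52 mm above the bench. Origin: on the bench surface exactly below the pan's centre; z up. The housing reaches 80 mm to its own +x of the origin and 132 mm to its own -x (the display end, towards the robot). The pan does not give.
- stirrer: magnetic stirrer (switched off) fixed on the bench, silver-grey square housing 130 x 130 mm with a round white plate 116 mm across, its flat top 55 mm above the bench. Origin: on the bench surface below the centre of the plate; z up; sides along its own x and y.
- tray: shallow square stainless-steel spill tray fixed on the bench, 130 x 130 mm outside, walls 5 mm thick and 16 mm high, inner floor 5 mm above the bench. Origin: on the bench surface below its centre; z up; sides along its own x and y.
- tile: flat white square ceramic tile fixed on the bench, 130 x 130 x 7 mm, empty at the start: the free spot. Origin: on the bench surface below its centre; its top is 7 mm higher; z up.
- vial_left: small amber glass vial with white cap, 24 mm across, 58 mm high, standing on the bench between the two places farthest to the robot's left (+y). Loose; not to be disturbed. Origin: centre of its underside.
- vial_right: the same kind of vial, standing between the two places farthest to the robot's right (-y). Loose; not to be disturbed. Origin: centre of its underside.
- spatula: flat steel spatula, 170 mm long, 12 mm wide, 6 mm high, lying on the bench along x between the two middle places. Loose; not to be disturbed. Origin: about its middle, on its underside.
Not all that is in view belongs to the job. Of the things shaped like the tile, the white one is meant.

How it is judged:
By the outcome, as a careful person would: the job done as asked, in the order asked, and still so for the second after the job is handed in, with the robot touching nothing.
It also fails if it takes over 125 s, if anything falls off the work surface, if the arm or the gripper's body presses on something with over 40 N, if the wrist force passes 120 N, or if a joint passes its speed limit or range.

### The arm

A 6-joint arm with a two-finger parallel gripper is mounted at the origin on the work surface. World frame = base frame: x ahead of the robot, y to its left, z up, the work surface at z = 0. Lengths are in m, angles in degrees, forces in N, time in s.
With the tool pointing down it reaches from about 0.35 to 0.975 m from the base axis. Payload 7.1 kg.
Tool frame: the origin (TCP) lies at the very end of the fingers, on their centre line; the grasp point (between the pads) lies 19 mm behind it; z points along the fingers, y is the line along which they close (so a half turn about z gives the same grasp; the last joint's range is limited). The gripper opens to 88 mm and grips with 3 to 60 N. Pads are 20 mm wide; open, the fingers measure 115 mm over their backs; the gripper's body (75 mm by 178 mm) begins 61 mm behind the grasp point.
Start: joints at [68.354, 24.242, 93.386, -0, 62.372, -1.089], TCP at [0.219, 0.585, 0.223] pointing down, gripper open.
Joint ranges: [-172.04, 172.04], [-51.8, 120.97], [4.93, 147.93], [-75.15, 255.16], [6.16, 154.13], [-145.62, 145.62]. Speed limits (degrees/s): [136.94, 136.94, 172.46, 180, 180, 180].

### API

Orientations are given as [roll, pitch, yaw] about the fixed x, y, z axes, in that order (R = Rz(yaw) Ry(pitch) Rx(roll)).
In Python, from station import r gives the robot as it stands.
- The arm moves only by the tool send_rows, never from a script. Its argument "plan" is text: rows parted by semicolons, each of 7 numbers parted by spaces: the turn, a rotation vector about the tool's x, y, z in parts of the range, where 1.0 means 90 degrees, then the shift along the tool's x, y, z in fractions of the full range, 1 being 400 mm, then the opening, from 0 (shut) to 1 (fully open). A call has 1 to 5 rows; each row is the pose to reach, as a shift and turn from the pose commanded when the call began, along the tool's axes at that moment; what a row does not reach only later rows make up. A row lasts 1/12 s, in which the tool goes at most 41.7 mm and 7.16 degrees, less where a joint would pass 70% of its speed; a pose out of reach is approached as far as the arm can. A shift or turn number past 1, either way, is cut back to 1. A call with a gripper value outside its range is refused whole. The fingers move at their own pace and stop on an object; "grip_force" is the grip in N (left out, the last holds). Time passes only in rows, so rows that repeat a pose let the fingers close. It gives the time, the measured TCP pose, the force, the opening and the grip force at its end, in the units of the state.
- r.state(): the state, without advancing time (a new reading comes with each control period).
- r.snapshot(name): name is "side" or "top" or "wrist"; returns a dict with "color" (400x640x3 uint8, red, green, blue), "z_map" (400x640 float32, m along the optical axis (not along the pixel's ray), 0 where there is no reading), "mtx" (3x3 intrinsics, pixels), "extrinsics" (4x4, takes a point from camera to world coordinates). Camera axes: x right, y down, z forward; pixel columns grow to the right and rows downward; lengths in m; the calibration is good to about 2 mm. A picture is of the moment at which its call begins.
- r.job_done(): hands the job in; it is judged then, once.
Trained networks look in a picture, given as the dict that the camera call returned (one of the last four; its "shot" number tells which), for a name from the list of things; names that differ only in an ending like _2 or _b are one class to them, and where a whole thing is asked for, a point or a joint stands for the part that bears it (a point fixed in the world has none). Each returns a list of dicts, best first, with "confidence" (0 to 1); they miss things now and then, are a little off and sometimes report something else, mostly with a low value. They report only what shows in the picture. A call takes as long as a camera call. They do not tell look-alikes from the thing itself.
- r.boxes_of(query, picture): "at" ([column, row] in pixels, amid what is visible of it).
- r.place_of(query, picture): "at" ([column, row] in pixels: a listed point, or the origin of a listed thing).
The state is a dict: "time": time; "joints": joint angles; "qd": joint speeds; "joint_torque": joint torques, N m; "position": TCP position; "tcp_rot": TCP orientation; "force": force on the tool from outside, world axes, zero at the start; "torque": the same for the moment, N m; "width": finger opening in m; "grip_force": force on a finger pad.
Only numpy, scipy, OpenCV 4.12 (cv2) and the standard library are available. Lean on these libraries where they do the work, as an engineer would, in place of code of your own. Each camera call takes 0.05 s, during which the arm holds its last target. There are 200 camera calls.

## Working session

There is one attempt and no reset: what is moved stays moved. The work goes in short steps, Python scripts to look and compute and a tool call to move; the robot and the scene stay as the last step left them, time stands still between calls to the robot, and variables do not carry over. Pictures are saved under pics/ and viewed, at most 14 in all, crops included, and the job is handed in when it is done.

Besides the shell and the picture viewer there is one more tool, called after "Emit:" as name(argument=value, ...), one argument or row to a line, values as JSON. send_rows: Moves the arm, as the interface text tells. Its arguments: {"type":"object","properties":{"plan":{"type":"string"},"grip_force":{"type":"number"}},"required":["plan"]}

```bash
ls; mkdir -p pics
cat > h.py <<'E'
import numpy as np, cv2
from station import r
def snap(n,f=None):
    p=r.snapshot(n)
    if f: cv2.imwrite('pics/'+f,p["color"][:,:,::-1])
    return p
def w(p,u,v,z=None):
    """pixel->world, by depth, or by plane height z"""
    K=np.array(p["mtx"]);T=np.array(p["extrinsics"])
    d=np.linalg.inv(K)@[u,v,1]
    if z is None:
        s=np.median(p["z_map"][int(v)-1:int(v)+2,int(u)-1:int(u)+2]); return T[:3,:3]@(d*s)+T[:3,3]
    D=T[:3,:3]@d; return T[:3,3]+D*(z-T[2,3])/D[2]
def cloud(p):
    K=np.array(p["mtx"]);T=np.array(p["extrinsics"]);z=p["z_map"]
    v,u=np.mgrid[:400,:640]
    c=np.stack([(u-K[0,2])/K[0,0]*z,(v-K[1,2])/K[1,1]*z,z],-1)
    P=c@T[:3,:3].T+T[:3,3]; P[z<=0]=np.nan
    return P
E
python3 - <<'E'
from h import *
print(r.state())
for n in("top","side"):
    p=snap(n,n+"0.png"); print(n,np.round(p["extrinsics"],3).tolist())
    for q in "flask bottle jar balance stirrer tray tile vial_left spatula".split():
        for d in r.place_of(q,p)[:3]:
            u,v=d["at"]; print(q,np.round([u,v,d["confidence"]],2), np.round(w(p,u,v),3))
E
```

```text
pics
{'time': 0.0, 'joints': array([ 6.83538049e+01,  2.42837322e+01,  9.34313801e+01, -9.08424380e-04,
        6.23721299e+01, -1.08754209e+00]), 'qd': array([ 0.00880413, -0.11772332, -0.01493008,  0.05561536,  0.01293336,
        0.08393481]), 'joint_torque': array([-4.58553568e-04, -5.44637525e+01, -2.73658544e+01,  6.41535292e-02,
        2.31780874e-02, -1.27122994e-04]), 'position': array([0.21924278, 0.58469086, 0.22190967]), 'tcp_rot': array([-1.79912758e+02, -8.51804561e-04,  1.59441768e+02]), 'force': array([0.08747786, 0.22691893, 0.46072374]), 'torque': array([ 0.0483676 , -0.00487799, -0.01024743]), 'grip_force': 0.0, 'width': 0.08775017627959554}
top [[-0.019, -0.998, 0.055, 0.358], [-0.999, 0.021, 0.029, -0.009], [-0.03, -0.054, -0.998, 0.931], [0.0, 0.0, 0.0, 1.0]]
flask [259.7  135.     0.63] [0.552 0.148 0.133]
bottle [475.7  154.7    0.66] [ 0.497 -0.332  0.126]
jar [178.8  167.8    0.83] [0.494 0.363 0.06 ]
jar [2.617e+02 1.357e+02 2.400e-01] [0.552 0.145 0.125]
jar [3.301e+02 1.832e+02 2.000e-01] [ 0.454 -0.007 -0.002]
balance [271.3  138.3    0.67] [0.556 0.131
[... 412 characters left out ...]
552 0.24  0.041]
spatula [329.  183.7   0.7] [ 0.452 -0.005 -0.002]
side [[-0.978, -0.139, 0.157, 0.228], [-0.208, 0.574, -0.792, 0.948], [0.02, -0.807, -0.59, 0.772], [0.0, 0.0, 0.0, 1.0]]
flask [238.1  233.4    0.73] [0.557 0.182 0.073]
bottle [316.9  130.3    0.65] [ 0.493 -0.33   0.063]
jar [230.6  328.4    0.62] [0.496 0.401 0.038]
balance [235.5 242.8   0.8] [0.562 0.189 0.051]
balance [319.1  146.8    0.35] [ 0.478 -0.291  0.031]
stirrer [318.   147.9    0.77] [ 0.48  -0.289  0.028]
tray [238.   327.7    0.59] [0.484 0.394 0.035]
tile [290.5  180.2    0.61] [ 0.524 -0.135  0.008]
vial_left [225.6  279.     0.69] [0.563 0.258 0.008]
spatula [300.7  213.5    0.53] [ 0.462 -0.     0.006]
```

View pics/top0.png

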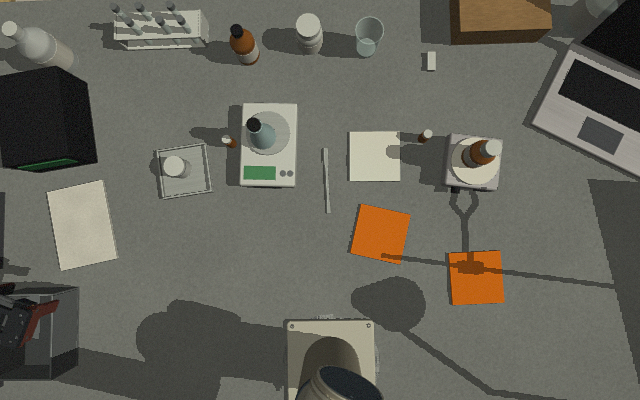

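View pics/side0.png

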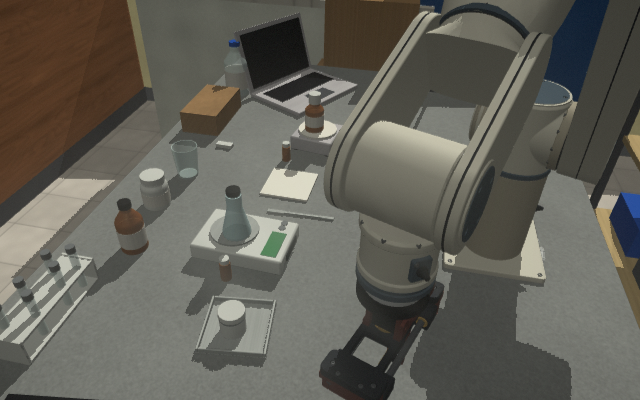

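Top view: flask (254,125) stands on the balance pan (268,132), and the white-capped bottle (485,150) on the stirrer (472,162). The jar (175,167) is in the tray (184,170), the white tile is at (375,156), the vials at (228,142) and (425,136), and the spatula at (326,180).

Look-alikes:
- **Bottle:** amber black-capped bottle (243,45).
- **Jar:** white pill jar (308,35).
- **Tile:** orange tiles (380,233) and (476,277), paper sheet (82,225).
- **Flask:** beaker (368,38).

I choose the ones standing on the places. Next I measure and make one close crop.

Run:
```python
from h import *
for n in("top","side"):
    p=snap(n); P=cloud(p)
    if n=="top":
        c=p["color"][95:220,140:520,::-1]; cv2.imwrite('pics/crop.png',cv2.resize(c,None,fx=2.1,fy=2.1,interpolation=cv2.INTER_CUBIC))
    def rep(name,xy,R,z0,z1):
        d=np.hypot(P[...,0]-xy[0],P[...,1]-xy[1]); m=(d<R)&(P[...,2]>z0)&(P[...,2]<z1)
        q=P[m]
        if len(q)<8: print(n,name,len(q)); return
        (cx,cy),(a,b),ang=cv2.minAreaRect(q[:,:2].astype(np.float32))
        (ex,ey),er=cv2.minEnclosingCircle(q[:,:2].astype(np.float32))
        print(n,name,len(q),"rect",np.round([cx,cy,a,b,ang],3),"circ",np.round([ex,ey,er],4),"zmed",round(float(np.median(q[:,2])),4))
    rep("jar",(.494,.363),.05,.045,.08)
    rep("stopper",(.557,.16),.06,.155,.19)
    rep("cap",(.497,-.332),.06,.155,.19)
    rep("pan",(.556,.14),.09,.0485,.06)
    rep("bal",(.52,.14),.16,.035,.06)
    rep("stir",(.49,-.329),.11,.03,.062)
    rep("tray",(.492,.354),.10,.012,.03)
    rep("tile",(.528,-.131),.10,.0035,.012)
    rep("vialL",(.555,.24),.035,.03,.08)
    rep("vialR",(.56,-.23),.05,.03,.07)
```

```text
top jar 375 rect [4.9900e-01 3.7700e-01 5.0000e-02 5.1000e-02 6.1175e+01] circ [0.4992 0.3775 0.0263] zmed 0.0596
top stopper 186 rect [ 0.568  0.155  0.03   0.031 13.978] circ [0.5671 0.155  0.0161] zmed 0.1688
top cap 272 rect [ 5.0500e-01 -3.5100e-01  3.4000e-02  3.5000e-02  7.5931e+01] circ [ 0.5045 -0.351   0.0181] zmed 0.1693
top pan 883 rect [ 0.556  0.153  0.112  0.155 60.732] circ [0.5497 0.1442 0.0825] zmed 0.0516
top bal 4089 rect [ 0.551  0.167  0.182  0.213 87.327] circ [0.551  0.1449 0.1228] zmed 0.0442
top stir 2162 rect [ 0.494 -0.332  0.186  0.146 88.125] circ [ 0.4934 -0.3288  0.1078] zmed 0.0509
top tray 446 rect [0.494 0.37  0.131 0.131 7.991] circ [0.4937 0.3689 0.0896] zmed 0.0153
top tile 2381 rect [ 0.516 -0.127  0.15   0.181  3.534] circ [ 0.5274 -0.1232  0.0936] zmed 0.0062
top vialL 150 rect [5.6100e-01 2.2800e-01 5.6000e-02 4.1000e-02 5.5245e+01] circ [0.5535 0.2321 0.029 ] zmed 0.0457
top vialR 99 rect [ 5.64e-01 -2.45e-01  2.10e-02  2.10e-02  6.45e+01] circ [ 0.5637 -0.2455  0.0117] zmed 0.0556
side jar 608 rect [5.0200e-01 3.7800e-01 5.2000e-02 5.1000e-
[... 285 characters left out ...]
ct [0.553 0.144 0.166 0.111 4.739] circ [0.5522 0.1418 0.084 ] zmed 0.0526
side bal 3540 rect [ 0.555  0.168  0.185  0.216 87.784] circ [0.5535 0.1487 0.1234] zmed 0.0449
side stir 867 rect [ 0.502 -0.328  0.181  0.13  84.875] circ [ 0.495  -0.3281  0.106 ] zmed 0.0505
side tray 865 rect [0.496 0.37  0.13  0.135 7.762] circ [0.4956 0.3701 0.091 ] zmed 0.016
side tile 1363 rect [ 0.522 -0.125  0.18   0.182 80.926] circ [ 0.5268 -0.1318  0.0987] zmed 0.0073
side vialL 325 rect [5.6300e-01 2.2900e-01 5.9000e-02 4.3000e-02 5.7173e+01] circ [0.5549 0.2333 0.0306] zmed 0.0429
side vialR 94 rect [ 5.6600e-01 -2.4400e-01  2.3000e-02  2.4000e-02  6.5632e+01] circ [ 0.5663 -0.2426  0.0141] zmed 0.0488
```

View pics/crop.png

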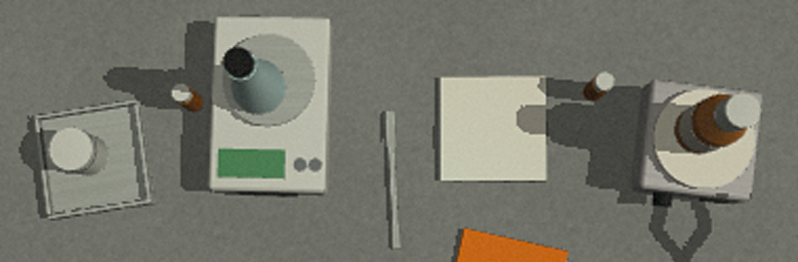

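Run:
```python
from h import *
for n in("top","side"):
    p=snap(n); P=cloud(p); c=p["color"].astype(int).min(-1)
    def rep(name,xy,R,z0,z1,thr):
        d=np.hypot(P[...,0]-xy[0],P[...,1]-xy[1]); m=(d<R)&(P[...,2]>z0)&(P[...,2]<z1)&(c>thr)
        k,l,s,_=cv2.connectedComponentsWithStats(cv2.morphologyEx(m.astype(np.uint8),cv2.MORPH_OPEN,np.ones((2,2),np.uint8)))
        i=1+s[1:,4].argmax(); q=P[l==i][:,:2].astype(np.float32); hu=cv2.convexHull(q)[:,0]
        print(n,name,len(q),"rect",np.round(cv2.minAreaRect(q)[0]+cv2.minAreaRect(q)[1],3),"circ",np.round(sum(map(lambda a:list(np.atleast_1d(a)),cv2.minEnclosingCircle(q)),[]),4))
    rep("pan",(.556,.144),.075,.0485,.058,0)
    rep("bal",(.52,.144),.16,.035,.06,0)
    rep("plate",(.49,-.329),.075,.0525,.06,0)
    rep("stir",(.49,-.329),.11,.03,.065,0)
    rep("tile",(.528,-.131),.11,.0025,.012,130)
    if n=="top":
        g=p["color"]; print(g[156,375],g[200,330],g[132,285],g[120,245])
```

```text
top pan 852 rect [0.571 0.144 0.101 0.091] circ [0.576  0.1428 0.0551]
top bal 3974 rect [0.553 0.145 0.129 0.222] circ [0.556  0.1476 0.1286]
top plate 540 rect [nan nan  0.  0.] circ [ 0.4922 -0.3586  0.0573]
top stir 2088 rect [nan nan  0.  0.] circ [ 0.4913 -0.3672  0.0943]
top tile 2220 rect [nan nan  0.  0.] circ [ 0.5184 -0.1255  0.0886]
[198 196 178] [108 109 102] [149 151 139] [179 182 165]
side pan 587 rect [0.564 0.151 0.097 0.082] circ [0.5754 0.1478 0.0571]
side bal 3505 rect [nan nan  0.  0.] circ [0.5518 0.1319 0.1324]
side plate 328 rect [ 0.486 -0.344  0.118  0.078] circ [ 0.4913 -0.3537  0.0597]
side stir 859 rect [0.429 0.1   0.13  1.026] circ [0.3862 0.0929 0.5134]
side tile 1196 rect [ 0.496 -0.108  0.174  0.082] circ [ 0.5204 -0.1265  0.0904]
```

Run:
```python
from h import *
from scipy.ndimage import binary_opening,label
from scipy.optimize import minimize
for n in("top","side"):
    p=snap(n); P=cloud(p); c=p["color"].astype(int).min(-1)
    def rep(name,xy,R,z0,z1,thr,shape):
        d=np.hypot(P[...,0]-xy[0],P[...,1]-xy[1]); near=(d<R)
        m=near&(P[...,2]>z0)&(P[...,2]<z1)&(c>thr); m=binary_opening(m,np.ones((3,3)))
        out=near&~m&(P[...,2]<z0)   # lower surroundings must lie outside
        A=P[m][:,:2];B=P[out][:,:2]
        def cost(t):
            def sd(Q):
                q=Q-t[:2]
                if shape[0]=="c": return np.hypot(*q.T)-shape[1]
                a=np.radians(t[2]*1000); q=np.stack([q@[np.cos(a),np.sin(a)],q@[-np.sin(a),np.cos(a)]],1)
                return np.maximum(abs(q[:,0])-shape[1],abs(q[:,1])-shape[2])
            f=lambda s:np.clip(s/.004+.5,0,1)
            return f(sd(A)).sum()+f(-sd(B)).sum()
        b=min((minimize(cost,[xy[0]+i,xy[1]+j]+([a] if shape[0]=="r" else []),method="Nelder-Mead",options=dict(initial_simplex=None,xatol=1e-5)) for i in(-.012,.0,.012) for j in(-.012,.001,.012) for a in((-.003,.001,.005) if shape[0]=="r" else [0])),key=lambda o:o.fun)
        print(n,name,len(A),np.round(b.x,4),round(b.fun,1))
    rep("pan",(.575,.144),.075,.0485,.058,0,("c",.055))
    rep("bal",(.548,.144),.14,.035,.06,0,("r",.106,.07))
    rep("plate",(.49,-.345),.075,.0525,.06,0,("c",.058))
    rep("stir",(.49,-.335),.10,.03,.062,0,("r",.065,.065))
    rep("tile",(.52,-.125),.11,.0025,.012,110,("r",.065,.065))
    rep("tray",(.495,.37),.10,.0025,.03,0,("r",.065,.065))
```

```text
top pan 799 [0.5785 0.1455] 71.0
top bal 4058 [ 0.5526  0.148  -0.0025] 200.2
top plate 477 [ 0.4965 -0.3609] 213.4
top stir 2059 [ 0.4954 -0.3605 -0.0087] 247.1
top tile 2232 [ 0.5224 -0.1225 -0.0012] 70.2
top tray 1879 [0.4941 0.3695 0.0078] 234.4
side pan 604 [0.5806 0.1445] 118.7
side bal 3479 [ 0.5565  0.1414 -0.0026] 692.8
side plate 310 [ 0.499  -0.3652] 64.0
side stir 836 [ 0.4942 -0.3634 -0.0104] 286.8
side tile 1283 [ 0.5245 -0.124  -0.0014] 72.7
side tray 3238 [0.4961 0.371  0.0077] 269.5
```

Careful with the scale: shifts go in shares of 400 mm and turns go in shares of 90 degrees. That gives: -170 mm / 400 = -0.425, -100 mm / 400 = -0.25, 0.48 rad / 1.5708 = 0.3056.

Emit:
send_rows(
  plan="0 0 0.0764 -0.085 -0.05 0 1;0 0 0.1528 -0.17 -0.1 0 1;0 0 0.2292 -0.255 -0.15 0 1;0 0 0.3056 -0.34 -0.2 0 1;0 0 0.382 -0.425 -0.25 0 1",
)

```text
time: 1.72
position: [0.3442, 0.4304, 0.2228]
tcp_rot: [180.0, -0.0, 124.8]
force: [0.1, 0.4, -0.4]
width: 0.0875
grip_force: 0.0
```

```bash
cat > go.py <<'E'
import sys; from h import *
from scipy.spatial.transform import Rotation as Ro
s=r.state(); R=Ro.from_euler('xyz',s["tcp_rot"],degrees=True)
t=np.array(list(map(float,sys.argv[1:4])))
print("t",round(s["time"],2),"pos",np.round(s["position"],4),"rot",np.round(s["tcp_rot"],2),"F",np.round(s["force"],1),"w",round(s["width"],4))
print("shift mm",np.round(R.inv().apply(t-s["position"])*1000,1),"turn",np.round((R.inv()*Ro.from_euler('xyz',[180,0,90],degrees=True)).as_rotvec(),3))
E
python3 go.py .569 .156 .22
```

```text
t 1.72 pos [0.3442 0.4304 0.2228] rot [179.99  -0.   124.76] F [ 0.1  0.4 -0.4] w 0.0875
shift mm [-353.6   28.2    2.8] turn [ 0.    -0.     0.607]
```

Scaled: -200 mm / 400 = -0.5, -160 mm / 400 = -0.4, 0.609 rad / 1.5708 = 0.3877.

Emit:
send_rows(
  plan="0 0 0.077 -0.1 0.0075 0 1;0 0 0.1547 -0.2 0.015 0 1;0 0 0.2324 -0.3 0.0225 0 1;0 0 0.31 -0.4 0.03 0 1;0 0 0.3877 -0.5 0.0375 0 1",
)

```text
time: 2.13
position: [0.4717, 0.2751, 0.2229]
tcp_rot: [180.0, -0.0, 89.8]
force: [1.1, 1.0, -0.3]
width: 0.0878
grip_force: 0.0
```

Emit:
send_rows(
  plan="0 0 0 0 0 0 1",
)

```text
time: 2.22
position: [0.4744, 0.2724, 0.223]
tcp_rot: [179.9, 0.0, 89.5]
force: [-1.1, 0.5, -1.0]
width: 0.0878
grip_force: 0.0
```

```bash
python3 go.py .569 .156 .22; python3 go.py .569 .156 .12
```

```text
t 2.22 pos [0.4744 0.2724 0.223 ] rot [1.7988e+02 4.0000e-02 8.9550e+01] F [-1.1  0.5 -1. ] w 0.0878
shift mm [-115.6   95.5    3.3] turn [ 0.002  0.001 -0.008]
t 2.22 pos [0.4744 0.2724 0.223 ] rot [1.7988e+02 4.0000e-02 8.9550e+01] F [-1.1  0.5 -1. ] w 0.0878
shift mm [-115.5   95.3  103.3] turn [ 0.002  0.001 -0.008]
```

Scaled: -116 mm / 400 = -0.29, 95 mm / 400 = 0.2375, -0.008 rad / 1.5708 = -0.0051.

Emit:
send_rows(
  plan="0 0 0 -0.075 0.0625 0 1;0 0 0 -0.15 0.125 0 1;0 0 -0.0025 -0.225 0.1875 0 1;0 0 -0.0051 -0.29 0.2375 0 1;0 0 -0.0051 -0.29 0.2375 0 1",
)

```text
time: 2.63
position: [0.5691, 0.1577, 0.2229]
tcp_rot: [179.9, 0.0, 90.5]
force: [0.1, -0.7, -0.2]
width: 0.0878
grip_force: 0.0
```

Run:
```python
from h import *
s=r.state();print(np.round(s["position"],4),np.round(s["tcp_rot"],2))
p=snap("wrist","w1.png");print(np.round(p["extrinsics"],3).tolist())
P=cloud(p)
m=(P[...,2]>.155)&(P[...,2]<.19)&(np.hypot(P[...,0]-.569,P[...,1]-.156)<.05)
q=P[m][:,:2].astype(np.float32);print(len(q), cv2.minEnclosingCircle(q) if len(q) else 0)
```

```text
[0.5691 0.1577 0.2229] [1.7988e+02 4.0000e-02 9.0500e+01]
[[1.0, 0.008, 0.005, 0.568], [0.009, -0.954, -0.301, 0.242], [0.003, 0.301, -0.954, 0.385], [0.0, 0.0, 0.0, 1.0]]
1226 ((0.5701264142990112, 0.1575440764427185), 0.01683834195137024)
```

View pics/w1.png

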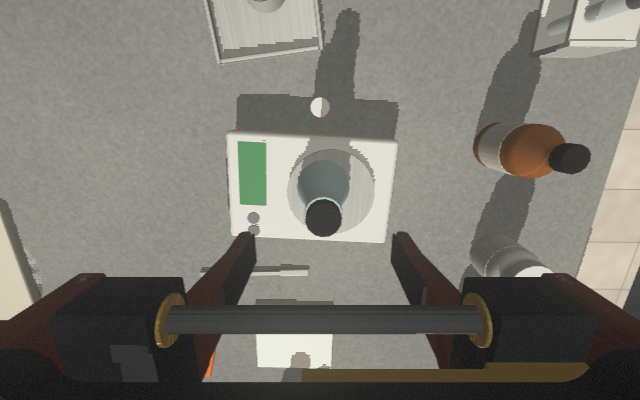

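Wrist view: the stopper at (323,217) is centred between the fingers, and its measured position (.570,.1575) matches the TCP.

Scaled: 103 mm / 400 = 0.2575, 88 mm / 400 = 0.22.

Emit:
send_rows(
  plan="0 0 0 0 0 0.075 1;0 0 0 0 0 0.15 1;0 0 0 0 0 0.22 1;0 0 0 0 0 0.2575 1;0 0 0 0 0 0.2575 1",
  grip_force=20,
)

```text
time: 3.1
position: [0.5625, 0.1618, 0.1162]
tcp_rot: [-179.6, 0.1, 90.7]
force: [-0.0, -0.7, 0.0]
width: 0.0878
grip_force: 0.0
```

Emit:
send_rows(
  plan="0 0 0 0 0 0 0.3;0 0 0 0 0 0 0.2;0 0 0 0 0 0 0.1;0 0 0 0 0 0 0;0 0 0 0 0 0 0",
  grip_force=20,
)

```text
time: 3.52
position: [0.5666, 0.1614, 0.1209]
tcp_rot: [179.9, -0.0, 90.6]
force: [0.1, 0.0, 0.0]
width: 0.058
grip_force: 0.0
```

Emit:
send_rows(
  plan="0 0 0 0 0 0 0;0 0 0 0 0 0 0;0 0 0 0 0 0 0",
)

```text
time: 3.77
position: [0.5664, 0.1611, 0.12]
tcp_rot: [179.9, -0.0, 90.6]
force: [3.8, 0.3, 5.8]
width: 0.0384
grip_force: 2.6
```

Emit:
send_rows(
  plan="0 0 0 0 0 0 0;0 0 0 0 0 0 0;0 0 0 0 0 0 0;0 0 0 0 0 0 0",
)

```text
time: 4.1
position: [0.567, 0.1612, 0.1203]
tcp_rot: [179.9, -0.0, 90.6]
force: [3.0, -0.2, 4.5]
width: 0.0335
grip_force: 20.4
```

Scaled: -50 mm / 400 = -0.125, -40 mm / 400 = -0.1.

Emit:
send_rows(
  plan="0 0 0 0 0 -0.025 0;0 0 0 0 0 -0.0625 0;0 0 0 0 0 -0.1 0;0 0 0 0 0 -0.125 0;0 0 0 0 0 -0.125 0",
)

```text
time: 4.52
position: [0.5665, 0.1613, 0.1717]
tcp_rot: [179.9, -0.0, 90.6]
force: [0.8, 0.1, -0.6]
width: 0.0332
grip_force: 20.4
```

```bash
cat > obj.py <<'E'
import sys; from h import *
# circle of the held/standing thing's top near tcp: z range
x,y,z0,z1=map(float,sys.argv[1:5])
for n in sys.argv[5:]:
    p=snap(n);P=cloud(p);m=(P[...,2]>z0)&(P[...,2]<z1)&(np.hypot(P[...,0]-x,P[...,1]-y)<.05)
    q=P[m][:,:2].astype(np.float32)
    if len(q)>5:print(n,len(q),np.round(np.hstack(cv2.minEnclosingCircle(q)),4),"top z",round(float(np.median(P[m][:,2])),4))
    else: print(n,len(q))
E
python3 go.py .5235 -.1235 .17; python3 obj.py .569 .158 .205 .225 wrist
```

```text
t 4.52 pos [0.5665 0.1613 0.1717] rot [ 1.7989e+02 -4.0000e-02  9.0630e+01] F [ 0.8  0.1 -0.6] w 0.0332
shift mm [-284.3  -46.2    1.4] turn [ 0.002 -0.001  0.011]
wrist 3950 [0.5667 0.1733 0.0289] top z 0.219
```

Scaled: -132 mm / 400 = -0.33, -102 mm / 400 = -0.255, 0.005 rad / 1.5708 = 0.0032.

Emit:
send_rows(
  plan="0 0 0 -0.0375 -0.0075 0 0;0 0 0 -0.105 -0.02 0 0;0 0 0 -0.18 -0.03 0 0;0 0 0 -0.255 -0.0425 0 0;0 0 0.0032 -0.33 -0.0525 0 0",
)

```text
time: 4.98
position: [0.5446, 0.0271, 0.1685]
tcp_rot: [-179.8, 0.0, 90.4]
force: [0.8, 0.1, -0.7]
width: 0.0339
grip_force: 20.4
```

Scaled: -138 mm / 400 = -0.345, -120 mm / 400 = -0.3, 0.005 rad / 1.5708 = 0.0032.

Emit:
send_rows(
  plan="0 0 0 -0.075 -0.0125 0 0;0 0 0 -0.15 -0.025 0 0;0 0 0 -0.225 -0.0375 0 0;0 0 0 -0.3 -0.05 0 0;0 0 0.0032 -0.345 -0.06 0 0",
)

```text
time: 5.4
position: [0.5214, -0.1121, 0.1686]
tcp_rot: [-179.9, 0.0, 90.0]
force: [0.6, 0.8, -1.8]
width: 0.0337
grip_force: 20.4
```

Scaled: -10 mm / 400 = -0.025.

Emit:
send_rows(
  plan="0 0 0 -0.025 0 0 0;0 0 0 -0.025 0 0 0;0 0 0 -0.025 0 0 0",
)

```text
time: 5.65
position: [0.5228, -0.1194, 0.1691]
tcp_rot: [-179.9, -0.0, 90.0]
force: [-0.4, 1.1, -1.2]
width: 0.0332
grip_force: 20.4
```

```bash
python3 go.py .5235 -.120 .0765;python3 - <<'E'
from h import *
snap("side","s1.png")
E
```

```text
t 5.65 pos [ 0.5228 -0.1194  0.1691] rot [-1.7994e+02 -3.0000e-02  8.9990e+01] F [-0.4  1.1 -1.2] w 0.0332
shift mm [-0.7  0.8 92.6] turn [-0.001 -0.001 -0.   ]
```

View pics/s1.png

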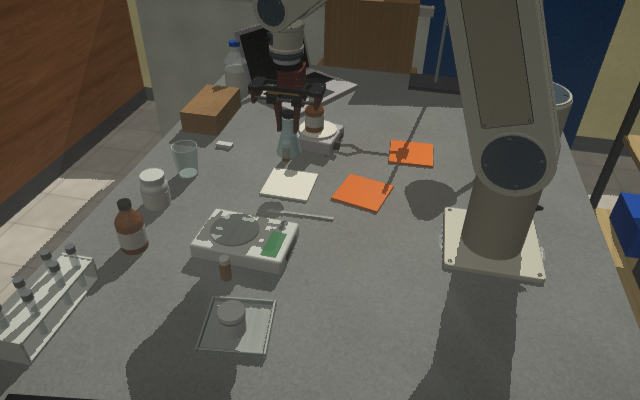

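Side view: the flask hangs upright in the gripper at (288,137), above the white tile (290,184). Lowering it.

Scaled: 86 mm / 400 = 0.215, 82 mm / 400 = 0.205.

Emit:
send_rows(
  plan="0 0 0 0 0 0.0375 0;0 0 0 0 0 0.1 0;0 0 0 0 0 0.1625 0;0 0 0 0 0 0.205 0;0 0 0 0 0 0.215 0",
)

```text
time: 6.12
position: [0.5215, -0.1174, 0.0809]
tcp_rot: [-179.7, -0.1, 90.2]
force: [0.2, 0.7, -1.1]
width: 0.0338
grip_force: 20.4
```

Scaled: 6 mm / 400 = 0.015, 4 mm / 400 = 0.01.

Emit:
send_rows(
  plan="0 0 0 0 0 0.005 0;0 0 0 0 0 0.01 0;0 0 0 0 0 0.015 0;0 0 0 0 0 0.015 0",
)

```text
time: 6.45
position: [0.5239, -0.1192, 0.0784]
tcp_rot: [179.9, 0.0, 90.1]
force: [0.6, -0.9, -0.2]
width: 0.0336
grip_force: 20.4
```

Scaled: 2 mm / 400 = 0.005, 1 mm / 400 = 0.0025.

Emit:
send_rows(
  plan="0 0 0 0 0 0.0025 0;0 0 0 0 0 0.005 0;0 0 0 0 0 0.005 0",
)

```text
time: 6.7
position: [0.5235, -0.1194, 0.076]
tcp_rot: [180.0, 0.0, 90.1]
force: [0.1, 0.4, -1.0]
width: 0.0332
grip_force: 20.4
```

Emit:
send_rows(
  plan="0 0 0 0 0 0.0025 0;0 0 0 0 0 0.005 0;0 0 0 0 0 0.005 0",
)

```text
time: 6.95
position: [0.5238, -0.1196, 0.0751]
tcp_rot: [179.9, 0.0, 90.0]
force: [-4.1, 0.5, 13.8]
width: 0.0335
grip_force: 20.8
```

Scaled: -1 mm / 400 = -0.0025.

Emit:
send_rows(
  plan="0 0 0 0 0 -0.0025 0;0 0 0 0 0 -0.0025 0.5;0 0 0 0 0 -0.0025 0.7;0 0 0 0 0 -0.0025 0.8;0 0 0 0 0 -0.0025 0.8",
)

```text
time: 7.37
position: [0.5232, -0.1193, 0.0745]
tcp_rot: [-180.0, -0.0, 90.1]
force: [-0.2, -0.2, 0.2]
width: 0.0571
grip_force: 0.0
```

Emit:
send_rows(
  plan="0 0 0 0 0 0 0.9;0 0 0 0 0 0 0.9;0 0 0 0 0 0 0.9;0 0 0 0 0 0 1",
)

```text
time: 7.7
position: [0.5233, -0.1193, 0.0746]
tcp_rot: [-180.0, -0.0, 90.1]
force: [-0.1, -0.3, 1.1]
width: 0.0824
grip_force: 0.0
```

Scaled: -145 mm / 400 = -0.3625, -125 mm / 400 = -0.3125.

Emit:
send_rows(
  plan="0 0 0 0 0 -0.05 1;0 0 0 0 0 -0.1375 1;0 0 0 0 0 -0.225 1;0 0 0 0 0 -0.3125 1;0 0 0 0 0 -0.3625 1",
)

```text
time: 8.12
position: [0.5246, -0.1196, 0.2234]
tcp_rot: [179.8, 0.1, 90.1]
force: [0.7, 0.1, -0.7]
width: 0.0879
grip_force: 0.0
```

```bash
python3 go.py .500 .377 .22;python3 obj.py .523 -.123 .11 .135 wrist side top
```

```text
t 8.12 pos [ 0.5246 -0.1196  0.2234] rot [1.7977e+02 6.0000e-02 9.0060e+01] F [ 0.7  0.1 -0.7] w 0.0879
shift mm [496.6 -24.1   2.8] turn [0.004 0.001 0.001]
wrist 871 [ 0.5244 -0.1232  0.0168] top z 0.1253
side 122 [ 0.5267 -0.1236  0.0185] top z 0.123
top 0
```

Scaled: 200 mm / 400 = 0.5, 160 mm / 400 = 0.4.

Emit:
send_rows(
  plan="0 0 0 0.1 -0.005 0 1;0 0 0 0.2 -0.01 0 1;0 0 0 0.3 -0.015 0 1;0 0 0 0.4 -0.02 0 1;0 0 0 0.5 -0.025 0 1",
)

```text
time: 8.68
position: [0.5115, 0.0821, 0.2177]
tcp_rot: [-179.8, 0.0, 90.0]
force: [0.9, -0.4, 0.9]
width: 0.088
grip_force: 0.0
```

Scaled: 200 mm / 400 = 0.5, 160 mm / 400 = 0.4.

Emit:
send_rows(
  plan="0 0 0 0.1 -0.005 0 1;0 0 0 0.2 -0.01 0 1;0 0 0 0.3 -0.015 0 1;0 0 0 0.4 -0.02 0 1;0 0 0 0.5 -0.025 0 1",
)

```text
time: 9.1
position: [0.5013, 0.2821, 0.2174]
tcp_rot: [-179.8, 0.1, 90.1]
force: [0.0, -0.2, 0.2]
width: 0.0877
grip_force: 0.0
```

Scaled: 97 mm / 400 = 0.2425, 80 mm / 400 = 0.2.

Emit:
send_rows(
  plan="0 0 0 0.1 -0.005 0.0375 1;0 0 0 0.2 -0.01 0.1 1;0 0 0 0.2425 -0.0125 0.15 1;0 0 0 0.2425 -0.0125 0.15 1;0 0 0 0.2425 -0.0125 0.15 1",
)

```text
time: 9.52
position: [0.4956, 0.3773, 0.156]
tcp_rot: [-179.7, 0.2, 90.2]
force: [-0.2, -0.1, 0.4]
width: 0.0878
grip_force: 0.0
```

```bash
python3 obj.py .50 .377 .045 .07 wrist;python3 go.py .500 .377 .022
```

```text
wrist 2147 [0.5016 0.3789 0.026 ] top z 0.0605
t 9.57 pos [0.4966 0.3768 0.1576] rot [-1.7982e+02  1.5000e-01  9.0110e+01] F [ 1.4 -0.3  1. ] w 0.0883
shift mm [  0.5   3.8 135.6] turn [-0.003  0.003  0.002]
```

Scaled: 134 mm / 400 = 0.335, 124 mm / 400 = 0.31.

Emit:
send_rows(
  plan="0 0 0 0.0025 0.0075 0.075 1;0 0 0 0.0025 0.01 0.1625 1;0 0 0 0.0025 0.01 0.25 1;0 0 0 0.0025 0.01 0.31 1;0 0 0 0.0025 0.01 0.335 1",
)

```text
time: 9.98
position: [0.5007, 0.3758, 0.023]
tcp_rot: [-179.8, 0.2, 90.0]
force: [-1.0, -1.0, 0.5]
width: 0.0878
grip_force: 0.0
```

Emit:
send_rows(
  plan="0 0 0 0 0 0 0.5;0 0 0 0 0 0 0.3;0 0 0 0 0 0 0;0 0 0 0 0 0 0;0 0 0 0 0 0 0",
  grip_force=20,
)

```text
time: 10.4
position: [0.5028, 0.3793, 0.0275]
tcp_rot: [179.9, -0.1, 90.1]
force: [0.1, -0.1, 1.4]
width: 0.0578
grip_force: 0.0
```

Emit:
send_rows(
  plan="0 0 0 0 0 0 0;0 0 0 0 0 0 0;0 0 0 0 0 0 0;0 0 0 0 0 0 0",
)

```text
time: 10.73
position: [0.5024, 0.3791, 0.027]
tcp_rot: [179.9, -0.1, 90.1]
force: [-0.9, -1.5, 7.7]
width: 0.0514
grip_force: 20.0
```

Scaled: -90 mm / 400 = -0.225, -82 mm / 400 = -0.205.

Emit:
send_rows(
  plan="0 0 0 0 0 -0.03 0;0 0 0 0 0 -0.0875 0;0 0 0 0 0 -0.15 0;0 0 0 0 0 -0.205 0;0 0 0 0 0 -0.225 0",
)

```text
time: 11.15
position: [0.5033, 0.3799, 0.1196]
tcp_rot: [179.8, -0.2, 90.1]
force: [1.1, 1.0, -0.1]
width: 0.0512
grip_force: 20.0
```

```bash
python3 go.py .5795 .1455 .12
```

```text
t 11.15 pos [0.5033 0.3799 0.1196] rot [ 1.7976e+02 -1.7000e-01  9.0070e+01] F [ 1.1  1.  -0.1] w 0.0512
shift mm [-234.5   76.    -0.7] turn [ 0.004 -0.003  0.001]
```

Scaled: -135 mm / 400 = -0.3375, -105 mm / 400 = -0.2625.

Emit:
send_rows(
  plan="0 0 0 -0.0375 0.0125 0 0;0 0 0 -0.1125 0.0375 0 0;0 0 0 -0.1875 0.0625 0 0;0 0 0 -0.2625 0.0875 0 0;0 0 0 -0.3375 0.11 0 0",
)

```text
time: 11.57
position: [0.5455, 0.2414, 0.1146]
tcp_rot: [-179.9, 0.1, 90.1]
force: [1.3, -0.3, 0.4]
width: 0.0514
grip_force: 20.0
```

Scaled: -98 mm / 400 = -0.245, -85 mm / 400 = -0.2125.

Emit:
send_rows(
  plan="0 0 0 -0.075 0.025 0 0;0 0 0 -0.15 0.05 0 0;0 0 0 -0.2125 0.07 0 0;0 0 0 -0.245 0.08 0 0;0 0 0 -0.245 0.08 0 0",
)

```text
time: 11.98
position: [0.578, 0.1427, 0.1148]
tcp_rot: [-179.9, 0.0, 89.9]
force: [0.9, -0.6, -2.0]
width: 0.0516
grip_force: 20.0
```

```bash
python3 go.py .5795 .1455 .075;  python3 - <<'E'
from h import *
p=snap("wrist","w2.png")
E
```

```text
t 11.98 pos [0.578  0.1427 0.1148] rot [-1.7992e+02  4.0000e-02  8.9870e+01] F [ 0.9 -0.6 -2. ] w 0.0516
shift mm [ 2.8  1.5 39.8] turn [-0.001  0.001 -0.002]
```

View pics/w2.png

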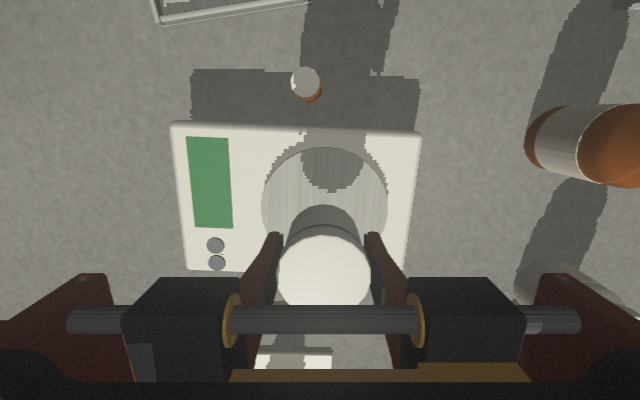

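Wrist view: the jar is held level at (325,270), and the pan spans columns 262–388. I'll check the pan centre from this picture.

Run:
```python
from h import *
p=snap("wrist")
for u,v in((325,147),(262,206),(388,206)): print(np.round(w(p,u,v,.052),4))
```

```text
[0.5797 0.2025 0.052 ]
[0.5257 0.1525 0.052 ]
[0.6338 0.1524 0.052 ]
```

Scaled: 38 mm / 400 = 0.095, 36 mm / 400 = 0.09.

Emit:
send_rows(
  plan="0 0 0 0.005 0.0025 0.025 0;0 0 0 0.01 0.005 0.055 0;0 0 0 0.01 0.005 0.08 0;0 0 0 0.01 0.005 0.09 0;0 0 0 0.01 0.005 0.095 0",
)

```text
time: 12.5
position: [0.5788, 0.1502, 0.0758]
tcp_rot: [-179.8, 0.0, 90.1]
force: [-0.5, -0.1, -1.3]
width: 0.0513
grip_force: 20.0
```

Scaled: 2 mm / 400 = 0.005, 1 mm / 400 = 0.0025.

Emit:
send_rows(
  plan="0 0 0 0 0 0.0025 0;0 0 0 0 0 0.005 0;0 0 0 0 0 0.005 0",
)

```text
time: 12.75
position: [0.5802, 0.1498, 0.0758]
tcp_rot: [180.0, -0.0, 90.1]
force: [-0.4, -0.8, -1.1]
width: 0.0517
grip_force: 20.0
```

Scaled: -2 mm / 400 = -0.005, -1 mm / 400 = -0.0025.

Emit:
send_rows(
  plan="0 0 0 -0.0025 0 0.0025 0;0 0 0 -0.005 0 0.005 0;0 0 0 -0.005 0 0.005 0",
)

```text
time: 13.0
position: [0.5804, 0.1476, 0.074]
tcp_rot: [180.0, -0.0, 90.0]
force: [0.4, -0.1, -0.2]
width: 0.0515
grip_force: 20.0
```

Scaled: 2 mm / 400 = 0.005, 1 mm / 400 = 0.0025.

Emit:
send_rows(
  plan="0 0 0 0 0 0.0025 0;0 0 0 0 0 0.005 0;0 0 0 0 0 0.005 0",
)

```text
time: 13.25
position: [0.5804, 0.1476, 0.0739]
tcp_rot: [180.0, -0.0, 90.1]
force: [-6.5, -1.2, 19.8]
width: 0.0515
grip_force: 20.0
```

Scaled: -2 mm / 400 = -0.005.

Emit:
send_rows(
  plan="0 0 0 0 0 -0.005 0;0 0 0 0 0 -0.005 0.7;0 0 0 0 0 -0.005 0.8;0 0 0 0 0 -0.005 0.9;0 0 0 0 0 -0.005 1",
)

```text
time: 13.67
position: [0.5799, 0.1477, 0.0734]
tcp_rot: [-180.0, 0.0, 90.1]
force: [-0.1, -0.7, 1.1]
width: 0.0746
grip_force: 0.0
```

Emit:
send_rows(
  plan="0 0 0 0 0 0 1;0 0 0 0 0 0 1;0 0 0 0 0 0 1;0 0 0 0 0 0 1",
)

```text
time: 14.0
position: [0.58, 0.1478, 0.0736]
tcp_rot: [-180.0, 0.0, 90.1]
force: [0.0, -0.4, 0.2]
width: 0.088
grip_force: 0.0
```

Emit:
send_rows(
  plan="0 0 0 0 0 -0.05 1;0 0 0 0 0 -0.1375 1;0 0 0 0 0 -0.225 1;0 0 0 0 0 -0.3125 1;0 0 0 0 0 -0.4125 1",
)

```text
time: 14.42
position: [0.5791, 0.1475, 0.2394]
tcp_rot: [-179.9, 0.0, 90.1]
force: [1.1, 0.8, 0.5]
width: 0.0878
grip_force: 0.0
```

```bash
python3 go.py .506 -.350 .24;python3 obj.py .58 .147 .095 .12 wrist side
python3 - <<'E'
from h import *
p=snap("wrist","w3.png")
E
```

```text
t 14.42 pos [0.5791 0.1475 0.2394] rot [-1.7989e+02  3.0000e-02  9.0050e+01] F [1.1 0.8 0.5] w 0.0878
shift mm [-4.975e+02 -7.360e+01 -2.000e-01] turn [-0.002  0.     0.001]
wrist 1676 [0.5814 0.1475 0.0259] top z 0.1075
side 364 [0.5828 0.1477 0.0279] top z 0.107
```

View pics/w3.png

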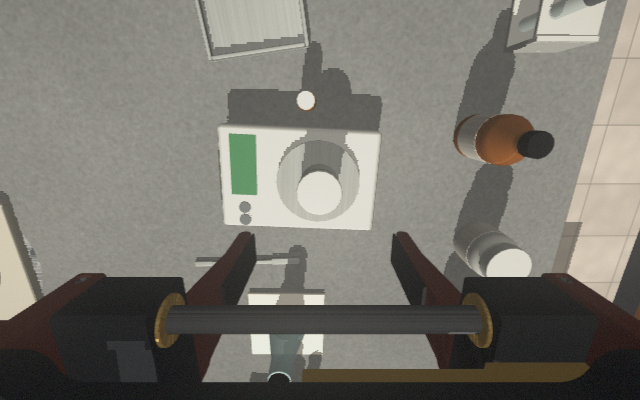

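The jar stands on the pan at (319,193), centred, with its top at 107 mm as expected. Now the bottle.

Scaled: -200 mm / 400 = -0.5, -160 mm / 400 = -0.4.

Emit:
send_rows(
  plan="0 0 0 -0.1 -0.015 0 1;0 0 0 -0.2 -0.03 0 1;0 0 0 -0.3 -0.045 0 1;0 0 0 -0.4 -0.06 0 1;0 0 0 -0.5 -0.075 0 1",
)

```text
time: 14.98
position: [0.5487, -0.0537, 0.2371]
tcp_rot: [-179.9, -0.0, 90.1]
force: [0.8, 0.2, -0.5]
width: 0.0879
grip_force: 0.0
```

Scaled: -200 mm / 400 = -0.5, -160 mm / 400 = -0.4.

Emit:
send_rows(
  plan="0 0 0 -0.1 -0.015 0 1;0 0 0 -0.2 -0.03 0 1;0 0 0 -0.3 -0.045 0 1;0 0 0 -0.4 -0.06 0 1;0 0 0 -0.5 -0.075 0 1",
)

```text
time: 15.4
position: [0.519, -0.2538, 0.2371]
tcp_rot: [-179.9, -0.1, 90.1]
force: [1.1, -0.7, 0.4]
width: 0.0877
grip_force: 0.0
```

Scaled: -97 mm / 400 = -0.2425, -70 mm / 400 = -0.175.

Emit:
send_rows(
  plan="0 0 0 -0.0875 -0.0125 0 1;0 0 0 -0.175 -0.025 0 1;0 0 0 -0.2425 -0.035 0 1;0 0 0 -0.2425 -0.035 0 1;0 0 0 -0.2425 -0.035 0 1",
)

```text
time: 15.82
position: [0.5053, -0.35, 0.2368]
tcp_rot: [-179.9, -0.1, 89.9]
force: [0.5, -0.1, -0.3]
width: 0.0879
grip_force: 0.0
```

```bash
python3 obj.py .506 -.35 .155 .18 wrist;python3 go.py .506 -.350 .137;  python3 - <<'E'
from h import *
p=snap("wrist","w4.png")
E
```

```text
wrist 1347 [ 0.5063 -0.3506  0.0181] top z 0.1714
t 15.87 pos [ 0.5056 -0.3489  0.237 ] rot [-1.7988e+02 -1.1000e-01  8.9990e+01] F [-0.2  0.  -0. ] w 0.0878
shift mm [ -1.3   0.6 100. ] turn [-0.002 -0.002 -0.   ]
```

View pics/w4.png

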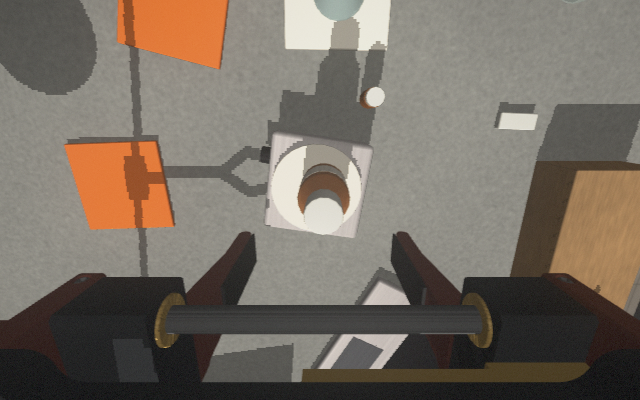

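Wrist view: the cap at (323,216), which is (.5065,-.3508), is between the fingers; the vial (374,97) is clear.

Scaled: 100 mm / 400 = 0.25, 86 mm / 400 = 0.215.

Emit:
send_rows(
  plan="0 0 0 -0.0025 0.0025 0.075 1;0 0 0 -0.0025 0.0025 0.15 1;0 0 0 -0.0025 0.0025 0.215 1;0 0 0 -0.0025 0.0025 0.25 1;0 0 0 -0.0025 0.0025 0.25 1",
  grip_force=30,
)

```text
time: 16.33
position: [0.5058, -0.347, 0.1349]
tcp_rot: [-179.7, -0.2, 90.2]
force: [-0.7, 0.6, -0.3]
width: 0.0879
grip_force: 0.0
```

Emit:
send_rows(
  plan="0 0 0 0 0 0 0;0 0 0 0 0 0 0;0 0 0 0 0 0 0;0 0 0 0 0 0 0;0 0 0 0 0 0 0",
  grip_force=30,
)

```text
time: 16.75
position: [0.508, -0.3506, 0.1398]
tcp_rot: [179.9, 0.1, 90.1]
force: [-0.3, 0.5, 0.8]
width: 0.0578
grip_force: 0.0
```

Emit:
send_rows(
  plan="0 0 0 0 0 0 0;0 0 0 0 0 0 0;0 0 0 0 0 0 0;0 0 0 0 0 0 0;0 0 0 0 0 0 0",
)

```text
time: 17.17
position: [0.5074, -0.3504, 0.1387]
tcp_rot: [-180.0, -0.0, 90.1]
force: [-0.6, 0.6, 1.2]
width: 0.0357
grip_force: 30.0
```

Scaled: -110 mm / 400 = -0.275, -95 mm / 400 = -0.2375.

Emit:
send_rows(
  plan="0 0 0 0 0 -0.03 0;0 0 0 0 0 -0.0925 0;0 0 0 0 0 -0.1625 0;0 0 0 0 0 -0.2375 0;0 0 0 0 0 -0.275 0",
)

```text
time: 17.58
position: [0.5086, -0.351, 0.2527]
tcp_rot: [179.8, 0.1, 90.1]
force: [0.8, -0.3, -1.0]
width: 0.0361
grip_force: 30.0
```

Scaled: 142 mm / 400 = 0.355, 107 mm / 400 = 0.2675.

Emit:
send_rows(
  plan="0 0 0 0.03 0 0 0;0 0 0 0.095 0 0 0;0 0 0 0.18 -0.0025 0 0;0 0 0 0.2675 -0.005 0 0;0 0 0 0.355 -0.0075 0 0",
)

```text
time: 18.0
position: [0.5029, -0.2059, 0.2473]
tcp_rot: [-179.9, -0.1, 90.0]
force: [0.0, 0.7, -3.1]
width: 0.0354
grip_force: 30.0
```

```bash
python3 go.py .495 .370 .24
```

```text
t 18.0 pos [ 0.5029 -0.2059  0.2473] rot [-1.7987e+02 -8.0000e-02  9.0000e+01] F [ 0.   0.7 -3.1] w 0.0354
shift mm [575.9  -7.8   8.1] turn [-0.002 -0.001  0.   ]
```

Scaled: 175 mm / 400 = 0.4375, 140 mm / 400 = 0.35.

Emit:
send_rows(
  plan="0 0 0 0.0875 0 0 0;0 0 0 0.175 0 0 0;0 0 0 0.2625 -0.0025 0 0;0 0 0 0.35 -0.005 0 0;0 0 0 0.4375 -0.005 0 0",
)

```text
time: 18.42
position: [0.5003, -0.0309, 0.2475]
tcp_rot: [-179.9, -0.0, 90.1]
force: [1.1, 0.6, -2.4]
width: 0.0353
grip_force: 30.0
```

Scaled: 175 mm / 400 = 0.4375, 140 mm / 400 = 0.35.

Emit:
send_rows(
  plan="0 0 0 0.0875 0 0 0;0 0 0 0.175 0 0 0;0 0 0 0.2625 -0.0025 0 0;0 0 0 0.35 -0.005 0 0;0 0 0 0.4375 -0.005 0 0",
)

```text
time: 18.83
position: [0.4979, 0.1437, 0.2475]
tcp_rot: [-179.9, 0.0, 90.1]
force: [1.5, 0.7, -3.5]
width: 0.0355
grip_force: 30.0
```

Emit:
send_rows(
  plan="0 0 0 0.0875 0 0 0;0 0 0 0.175 0 0 0;0 0 0 0.2625 -0.0025 0 0;0 0 0 0.35 -0.005 0 0;0 0 0 0.4375 -0.005 0 0",
)

```text
time: 19.25
position: [0.4957, 0.3183, 0.2472]
tcp_rot: [-179.9, 0.1, 90.1]
force: [0.7, -1.0, -2.9]
width: 0.0355
grip_force: 30.0
```

Scaled: 49 mm / 400 = 0.1225, 42 mm / 400 = 0.105.

Emit:
send_rows(
  plan="0 0 0 0.0625 0 0 0;0 0 0 0.105 0 0 0;0 0 0 0.1225 0 0 0;0 0 0 0.1225 0 0 0;0 0 0 0.1225 0 0 0",
)

```text
time: 19.67
position: [0.4973, 0.3647, 0.248]
tcp_rot: [-179.9, 0.1, 90.1]
force: [0.2, -1.1, -3.1]
width: 0.0356
grip_force: 30.0
```

```bash
python3 go.py .495 .370 .090
python3 - <<'E'
from h import *
snap("side","s2.png")
E
```

```text
t 19.67 pos [0.4973 0.3647 0.248 ] rot [-1.7993e+02  8.0000e-02  9.0060e+01] F [ 0.2 -1.1 -3.1] w 0.0356
shift mm [  5.6  -2.1 158. ] turn [-0.001  0.001  0.001]
```

View pics/s2.png

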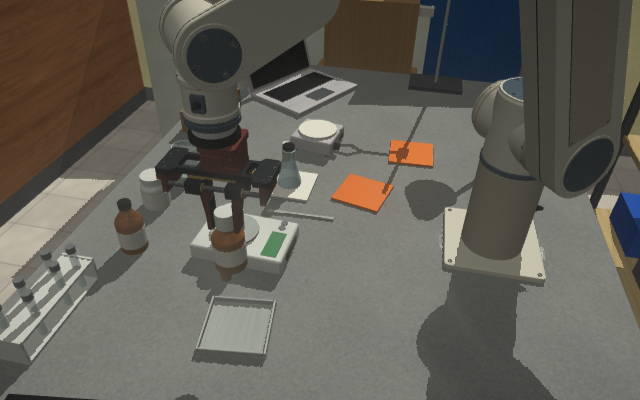

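Side view: the bottle hangs upright (229,240), the tray (237,327) is empty, and the flask is on the tile. Lowering.

Scaled: 135 mm / 400 = 0.3375, 115 mm / 400 = 0.2875.

Emit:
send_rows(
  plan="0 0 0 0.005 0 0.0375 0;0 0 0 0.01 -0.0025 0.12 0;0 0 0 0.0125 -0.0025 0.2075 0;0 0 0 0.0125 -0.0025 0.2875 0;0 0 0 0.0125 -0.0025 0.3375 0",
)

```text
time: 20.13
position: [0.4957, 0.3679, 0.1107]
tcp_rot: [-179.8, 0.1, 90.0]
force: [0.5, -0.2, -3.2]
width: 0.0353
grip_force: 30.0
```

Scaled: 18 mm / 400 = 0.045, 14 mm / 400 = 0.035.

Emit:
send_rows(
  plan="0 0 0 0 0 0.0175 0;0 0 0 0 0 0.035 0;0 0 0 0 0 0.045 0;0 0 0 0 0 0.045 0",
)

```text
time: 20.47
position: [0.4974, 0.3705, 0.0962]
tcp_rot: [180.0, -0.0, 90.0]
force: [-0.6, 0.1, -3.4]
width: 0.0358
grip_force: 30.0
```

```bash
python3 go.py .495 .370 .0885
```

```text
t 20.47 pos [0.4974 0.3705 0.0962] rot [ 1.7996e+02 -3.0000e-02  9.0020e+01] F [-0.6  0.1 -3.4] w 0.0358
shift mm [-0.5 -2.4  7.7] turn [ 0.001 -0.     0.   ]
```

Scaled: 6 mm / 400 = 0.015, 5 mm / 400 = 0.0125.

Emit:
send_rows(
  plan="0 0 0 0 -0.0025 0.0075 0;0 0 0 0 -0.005 0.0125 0;0 0 0 0 -0.005 0.015 0;0 0 0 0 -0.005 0.015 0",
)

```text
time: 20.8
position: [0.4948, 0.3708, 0.09]
tcp_rot: [180.0, -0.0, 90.1]
force: [-0.7, -0.6, -3.2]
width: 0.0357
grip_force: 30.0
```

Emit:
send_rows(
  plan="0 0 0 0 0 0.0025 0;0 0 0 0 0 0.0025 0",
)

```text
time: 20.97
position: [0.4949, 0.3708, 0.0888]
tcp_rot: [180.0, -0.0, 90.1]
force: [0.6, 0.3, -2.1]
width: 0.0356
grip_force: 30.0
```

Scaled: 1 mm / 400 = 0.0025.

Emit:
send_rows(
  plan="0 0 0 0 0 0.0025 0;0 0 0 0 0 0.0025 0;0 0 0 0 0 0.0025 0",
)

```text
time: 21.22
position: [0.495, 0.3711, 0.0887]
tcp_rot: [180.0, -0.0, 90.1]
force: [-2.6, -1.2, 5.3]
width: 0.0355
grip_force: 30.0
```

Contact. Releasing.

Emit:
send_rows(
  plan="0 0 0 0 0 0 0.5;0 0 0 0 0 0 0.7;0 0 0 0 0 0 0.8;0 0 0 0 0 0 0.9;0 0 0 0 0 0 1",
)

```text
time: 21.63
position: [0.4949, 0.3707, 0.0877]
tcp_rot: [180.0, -0.0, 90.1]
force: [-0.1, -0.2, 0.2]
width: 0.0652
grip_force: 0.0
```

Emit:
send_rows(
  plan="0 0 0 0 0 0 1;0 0 0 0 0 0 1;0 0 0 0 0 0 1;0 0 0 0 0 0 1",
)

```text
time: 21.97
position: [0.4948, 0.3707, 0.0876]
tcp_rot: [-180.0, 0.0, 90.1]
force: [0.3, 0.5, -0.2]
width: 0.0872
grip_force: 0.0
```

Scaled: -145 mm / 400 = -0.3625, -125 mm / 400 = -0.3125.

Emit:
send_rows(
  plan="0 0 0 0 0 -0.05 1;0 0 0 0 0 -0.1375 1;0 0 0 0 0 -0.225 1;0 0 0 0 0 -0.3125 1;0 0 0 0 0 -0.3625 1",
)

```text
time: 22.38
position: [0.496, 0.3715, 0.2368]
tcp_rot: [179.8, -0.2, 90.1]
force: [-0.4, 0.4, -0.4]
width: 0.0878
grip_force: 0.0
```

```bash
python3 obj.py .495 .37 .105 .13 wrist side; python3 go.py .5245 -.1233 .23;  python3 - <<'E'
from h import *
p=snap("wrist","w5.png")
E
```

```text
wrist 943 [0.4945 0.3707 0.0181] top z 0.1214
side 345 [0.4956 0.3704 0.0193] top z 0.1207
t 22.48 pos [0.4969 0.3721 0.2373] rot [179.62  -0.27  90.06] F [ 0.9  0.2 -0.5] w 0.0878
shift mm [-495.5   27.1    5.2] turn [ 0.007 -0.005  0.001]
```

View pics/w5.png

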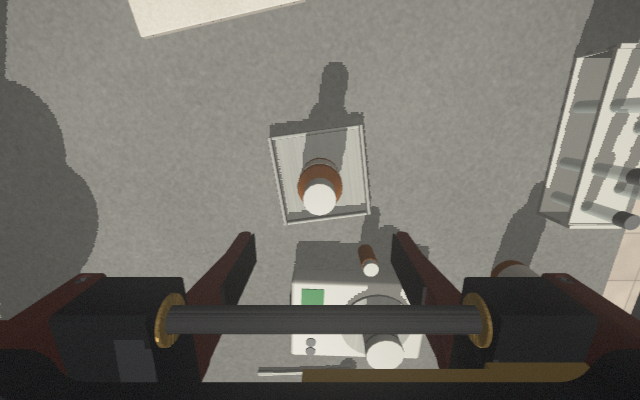

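Wrist view: the bottle is upright in the tray's middle (320,185), its top at 121 mm as it should be. Back to the flask.

Scaled: -200 mm / 400 = -0.5, -160 mm / 400 = -0.4.

Emit:
send_rows(
  plan="0 0 0 -0.1 0.005 0 1;0 0 0 -0.2 0.01 0 1;0 0 0 -0.3 0.015 0 1;0 0 0 -0.4 0.0225 0 1;0 0 0 -0.5 0.0275 0 1",
)

```text
time: 22.95
position: [0.5047, 0.1687, 0.2308]
tcp_rot: [-179.8, 0.1, 90.1]
force: [0.2, -1.2, -1.0]
width: 0.0878
grip_force: 0.0
```

Scaled: -200 mm / 400 = -0.5, -160 mm / 400 = -0.4.

Emit:
send_rows(
  plan="0 0 0 -0.1 0.005 0 1;0 0 0 -0.2 0.01 0 1;0 0 0 -0.3 0.015 0 1;0 0 0 -0.4 0.0225 0 1;0 0 0 -0.5 0.0275 0 1",
)

```text
time: 23.37
position: [0.5159, -0.0311, 0.231]
tcp_rot: [-179.8, -0.0, 90.1]
force: [0.2, 0.5, 0.3]
width: 0.0878
grip_force: 0.0
```

Emit:
send_rows(
  plan="0 0 0 -0.0875 0.005 0.025 1;0 0 0 -0.175 0.01 0.075 1;0 0 0 -0.2375 0.0125 0.125 1;0 0 0 -0.2375 0.0125 0.125 1;0 0 0 -0.2375 0.0125 0.125 1",
)

```text
time: 23.78
position: [0.5204, -0.1248, 0.1801]
tcp_rot: [-179.7, -0.1, 89.9]
force: [-0.2, 0.1, 0.8]
width: 0.0878
grip_force: 0.0
```

```bash
python3 obj.py .5245 -.1233 .11 .135 wrist; python3 go.py .5245 -.1233 .0755
```

```text
wrist 1211 [ 0.5243 -0.1233  0.0169] top z 0.1253
t 23.83 pos [ 0.5212 -0.124   0.1813] rot [-1.7982e+02 -7.0000e-02  8.9980e+01] F [ 0.6 -0.2  1.6] w 0.0878
shift mm [  0.6   3.6 105.8] turn [-0.003 -0.001 -0.   ]
```

Scaled: 105 mm / 400 = 0.2625, 88 mm / 400 = 0.22.

Emit:
send_rows(
  plan="0 0 0 0 0.005 0.075 1;0 0 0 0 0.0075 0.15 1;0 0 0 0 0.0075 0.22 1;0 0 0 0 0.0075 0.2625 1;0 0 0 0 0.0075 0.2625 1",
  grip_force=20,
)

```text
time: 24.25
position: [0.5232, -0.1221, 0.0749]
tcp_rot: [-179.7, -0.1, 90.2]
force: [0.2, -0.2, 0.5]
width: 0.0876
grip_force: 0.0
```

Emit:
send_rows(
  plan="0 0 0 0 0 0 0;0 0 0 0 0 0 0;0 0 0 0 0 0 0;0 0 0 0 0 0 0;0 0 0 0 0 0 0",
  grip_force=20,
)

```text
time: 24.67
position: [0.5261, -0.1244, 0.0789]
tcp_rot: [179.9, 0.0, 90.1]
force: [-0.2, 0.5, 0.5]
width: 0.0574
grip_force: 0.0
```

Emit:
send_rows(
  plan="0 0 0 0 0 0 0;0 0 0 0 0 0 0;0 0 0 0 0 0 0;0 0 0 0 0 0 0;0 0 0 0 0 0 0",
)

```text
time: 25.08
position: [0.5252, -0.1243, 0.0777]
tcp_rot: [-180.0, -0.0, 90.0]
force: [-0.5, -0.1, 0.6]
width: 0.0335
grip_force: 20.4
```

Emit:
send_rows(
  plan="0 0 0 0 0 0 0;0 0 0 0 0 0 0",
)

```text
time: 25.25
position: [0.5252, -0.1243, 0.0776]
tcp_rot: [-180.0, -0.0, 90.1]
force: [-1.0, 0.1, 2.1]
width: 0.0331
grip_force: 20.4
```

Scaled: -110 mm / 400 = -0.275, -95 mm / 400 = -0.2375.

Emit:
send_rows(
  plan="0 0 0 0 0 -0.03 0;0 0 0 0 0 -0.1 0;0 0 0 0 0 -0.175 0;0 0 0 0 0 -0.2375 0;0 0 0 0 0 -0.275 0",
)

```text
time: 25.67
position: [0.5265, -0.1246, 0.1913]
tcp_rot: [179.8, 0.1, 90.1]
force: [-0.2, 0.3, -1.2]
width: 0.0337
grip_force: 20.4
```

Scaled: -125 mm / 400 = -0.3125, -95 mm / 400 = -0.2375.

Emit:
send_rows(
  plan="0 0 0 -0.03 -0.0025 0 0;0 0 0 -0.09 -0.01 0 0;0 0 0 -0.1625 -0.02 0 0;0 0 0 -0.2375 -0.03 0 0;0 0 0 -0.3125 -0.04 0 0",
)

```text
time: 26.08
position: [0.5084, -0.2508, 0.1869]
tcp_rot: [-179.9, -0.0, 90.1]
force: [-0.2, 0.3, -0.7]
width: 0.0334
grip_force: 20.4
```

```bash
python3 go.py .4965 -.3625 .19
```

```text
t 26.08 pos [ 0.5084 -0.2508  0.1869] rot [-1.7994e+02 -2.0000e-02  9.0100e+01] F [-0.2  0.3 -0.7] w 0.0334
shift mm [-111.6  -12.1   -3.1] turn [-0.001 -0.     0.002]
```

Scaled: -112 mm / 400 = -0.28, -105 mm / 400 = -0.2625.

Emit:
send_rows(
  plan="0 0 0 -0.075 -0.0075 0 0;0 0 0 -0.15 -0.015 0 0;0 0 0 -0.22 -0.0225 0 0;0 0 0 -0.2625 -0.0275 0 0;0 0 0 -0.28 -0.03 0 0",
)

```text
time: 26.5
position: [0.4965, -0.3638, 0.1868]
tcp_rot: [-180.0, -0.0, 89.9]
force: [-0.5, 0.9, -1.8]
width: 0.0334
grip_force: 20.4
```

Emit:
send_rows(
  plan="0 0 0 0 0 0 0;0 0 0 0 0 0 0",
)

```text
time: 26.67
position: [0.4971, -0.3606, 0.1871]
tcp_rot: [-179.9, -0.1, 90.0]
force: [0.3, -0.4, -1.4]
width: 0.0333
grip_force: 20.4
```

```bash
python3 go.py .4965 -.3625 .13;  python3 - <<'E'
from h import *
p=snap("wrist","w6.png"); np.savez("w6.npz",mtx=p["mtx"],extrinsics=p["extrinsics"],z_map=p["z_map"])
E
```

```text
t 26.67 pos [ 0.4971 -0.3606  0.1871] rot [-1.7995e+02 -7.0000e-02  9.0030e+01] F [ 0.3 -0.4 -1.4] w 0.0333
shift mm [-2.  -0.6 57.1] turn [-0.001 -0.001  0.001]
```

View pics/w6.png

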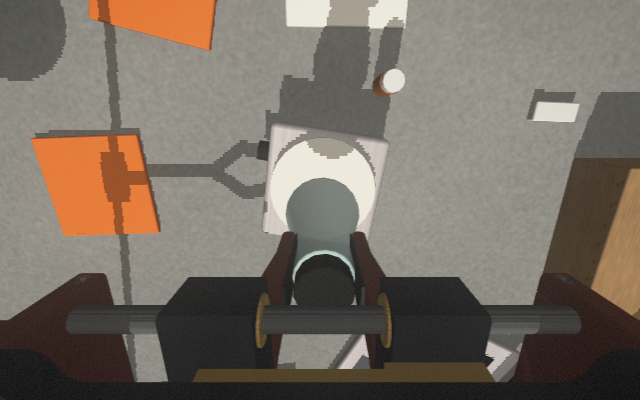

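Wrist view: the flask is held upright over the plate, which spans columns 271–376 with its top edge at row 137.

Run:
```python
from h import *
p=np.load("w6.npz")
for u,v in((323,137),(271,187),(376,187)): print(np.round(w(p,u,v,.055),4))
```

```text
[ 0.4974 -0.2999  0.055 ]
[ 0.4404 -0.3536  0.055 ]
[ 0.5556 -0.3535  0.055 ]
```

Emit:
send_rows(
  plan="0 0 0 0 0 0.03 0;0 0 0 -0.0025 0.0025 0.075 0;0 0 0 -0.005 0.0025 0.1125 0;0 0 0 -0.005 0.0025 0.1325 0;0 0 0 -0.005 0.0025 0.14 0",
)

```text
time: 27.13
position: [0.4979, -0.3616, 0.1296]
tcp_rot: [-179.9, -0.1, 90.1]
force: [0.1, 1.0, -1.4]
width: 0.0334
grip_force: 20.4
```

Scaled: 2 mm / 400 = 0.005, 1 mm / 400 = 0.0025.

Emit:
send_rows(
  plan="0 0 0 0 0 0.0025 0;0 0 0 0 0 0.005 0;0 0 0 0 0 0.005 0",
)

```text
time: 27.38
position: [0.499, -0.3634, 0.1302]
tcp_rot: [180.0, 0.0, 90.1]
force: [-0.4, 0.1, -0.9]
width: 0.0334
grip_force: 20.4
```

Scaled: 3 mm / 400 = 0.0075, 2 mm / 400 = 0.005.

Emit:
send_rows(
  plan="0 0 0 0.0025 0 0.0025 0;0 0 0 0.005 -0.0025 0.005 0;0 0 0 0.005 -0.0025 0.0075 0;0 0 0 0.005 -0.0025 0.0075 0",
)

```text
time: 27.72
position: [0.4975, -0.3613, 0.1267]
tcp_rot: [180.0, 0.0, 90.1]
force: [0.1, 0.2, -1.2]
width: 0.0334
grip_force: 20.4
```

Scaled: 1 mm / 400 = 0.0025.

Emit:
send_rows(
  plan="0 0 0 0 0 0.0025 0;0 0 0 0 0 0.0025 0",
)

```text
time: 27.88
position: [0.4976, -0.3614, 0.1257]
tcp_rot: [180.0, 0.0, 90.1]
force: [0.2, -0.0, -1.9]
width: 0.0336
grip_force: 20.4
```

Scaled: 1 mm / 400 = 0.0025.

Emit:
send_rows(
  plan="0 0 0 0 0 0.0025 0;0 0 0 0 0 0.0025 0;0 0 0 0 0 0.0025 0",
)

```text
time: 28.13
position: [0.4973, -0.3616, 0.1254]
tcp_rot: [-180.0, 0.0, 90.1]
force: [-2.9, 0.7, 4.4]
width: 0.0333
grip_force: 20.0
```

Contact. Releasing and rising.

Emit:
send_rows(
  plan="0 0 0 0 0 0 0.5;0 0 0 0 0 0 0.7;0 0 0 0 0 0 0.8;0 0 0 0 0 0 0.9;0 0 0 0 0 0 1",
)

```text
time: 28.55
position: [0.4976, -0.3613, 0.1246]
tcp_rot: [-180.0, -0.0, 90.1]
force: [0.0, -0.4, 0.1]
width: 0.063
grip_force: 0.0
```

Emit:
send_rows(
  plan="0 0 0 0 0 0 1;0 0 0 0 0 0 1;0 0 0 0 0 0 1;0 0 0 0 0 0 1",
)

```text
time: 28.88
position: [0.4976, -0.3613, 0.1246]
tcp_rot: [180.0, -0.0, 90.1]
force: [-0.2, -0.4, -0.0]
width: 0.087
grip_force: 0.0
```

Scaled: -120 mm / 400 = -0.3, -110 mm / 400 = -0.275.

Emit:
send_rows(
  plan="0 0 0 0 0 -0.05 1;0 0 0 0 0 -0.125 1;0 0 0 0 0 -0.2 1;0 0 0 0 0 -0.275 1;0 0 0 0 0 -0.3 1",
)

```text
time: 29.3
position: [0.4993, -0.3626, 0.2494]
tcp_rot: [179.7, 0.2, 90.1]
force: [0.3, 0.7, 0.6]
width: 0.0877
grip_force: 0.0
```

Scaled: 110 mm / 400 = 0.275, -100 mm / 400 = -0.25.

Emit:
send_rows(
  plan="0 0 0 0.05 -0.05 0 1;0 0 0 0.125 -0.125 0 1;0 0 0 0.2 -0.2 0 1;0 0 0 0.25 -0.25 0 1;0 0 0 0.275 -0.25 0 1",
)

```text
time: 29.72
position: [0.393, -0.2483, 0.2435]
tcp_rot: [-179.8, -0.1, 90.0]
force: [-0.1, -0.5, -0.2]
width: 0.0878
grip_force: 0.0
```

Emit:
send_rows(
  plan="0 0 0 0 0 0 1;0 0 0 0 0 0 1;0 0 0 0 0 0 1",
)

```text
time: 29.97
position: [0.3987, -0.2524, 0.2448]
tcp_rot: [179.9, 0.1, 90.1]
force: [-1.1, -0.1, 0.2]
width: 0.0881
grip_force: 0.0
```

```bash
python3 obj.py .497 -.36 .155 .18 wrist top side; python3 obj.py .565 -.244 .05 .065 wrist top;python3 obj.py .58 .147 .095 .12 top;python3 obj.py .495 .37 .105 .13 top; python3 obj.py .555 .233 .05 .065 top
python3 - <<'E'
from h import *
p=snap("top","t9.png");print(r.state()["time"])
E
```

```text
wrist 96 [ 0.483  -0.3559  0.0075] top z 0.1599
top 0
side 105 [ 0.4983 -0.3573  0.0171] top z 0.1676
wrist 262 [ 0.5657 -0.2456  0.0111] top z 0.0584
top 68 [ 0.564  -0.2458  0.0114] top z 0.0564
top 399 [0.5798 0.1461 0.0264] top z 0.1063
top 225 [0.4924 0.3687 0.0183] top z 0.1205
top 131 [0.5591 0.2195 0.0378] top z 0.0542
30.4167
```

View pics/t9.png

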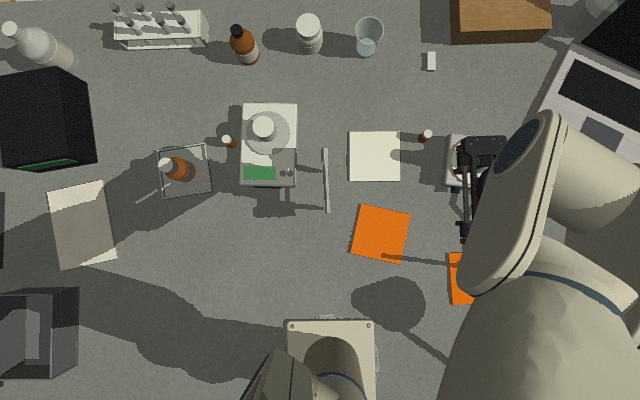

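Top view: the jar is on the pan (263,127), the bottle in the tray (175,167), the tile empty (374,156), and the vials (228,142) and (425,136) and the spatula unmoved. The side-camera measurement puts the flask's stopper at (.498,-.357), in line with the stirrer centre. Its top reads 168 mm against the expected 173 mm.

```bash
python3 -c "
from station import r
print(r.job_done())"
```

```text
the job is handed in; nothing more can be done
None
```

I handed the job in at about 30 s: by the cameras, the flask is on the stirrer, the jar on the balance pan and the bottle in the spill tray, each upright and centred to within a few millimetres, with the tile empty and the vials and spatula showing no movement; no verdict came back.

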